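# Hold a teacup over an inspection light

## Robot

A 7-joint arm with a two-finger parallel gripper is mounted at the origin on the work surface. World frame = base frame: x ahead of the robot, y to its left, z up, the work surface at z = 0. Lengths are in m, angles in rad, forces in N, time in s.
With the tool pointing down it reaches from about 0.4 to 0.875 m from the base axis. Payload 19.3 kg.
Tool frame: the origin (TCP) lies at the very end of the fingers, on their centre line; the grasp point (between the pads) lies 19 mm behind it; z points along the fingers, y is the line along which they close (so a half turn about z gives the same grasp; the last joint's range is limited). The gripper opens to 85 mm and grips with 20 to 120 N. Pads are 22 mm wide; open, the fingers measure 114 mm over their backs; the gripper's body (76 mm by 85 mm) begins 54 mm behind the grasp point. The pads swing forward as they close: fully open they stand 13 mm farther back than shut.
Start: joints at [-1.311, 0.521, -0.036, 1.599, 0.021, 1.021, -0.113], TCP at [0.202, 0.591, 0.231] pointing down, gripper open.
Joint ranges: [-2.91, 2.91], [-0.3, 2.13], [-1.5, 1.42], [0.17, 2.43], [-1.26, 4.41], [0.16, 1.93], [-2.52, 2.52]. Speed limits (rad/s): [1.89, 1.89, 2.39, 2.39, 3.01, 3.01, 3.01].

## Interface

Orientations are given as [roll, pitch, yaw] about the fixed x, y, z axes, in that order (R = Rz(yaw) Ry(pitch) Rx(roll)).
In Python, from workcell import bot gives the robot as it stands.
- The arm moves only by the tool jog_arm, never from a script. Its argument "motion" is a list of rows, each a list of 5 numbers: the shift along the tool's x, y, z scaled (see below), then the turn about the tool's z scaled (see below), then the opening, from 0 (shut) to 1 (fully open). A call has 1 to 12 rows; each row shifts and turns the commanded pose from where the row before left it, along the tool's axes as they then stand; what a row does not reach is not made up. The controller multiplies each number of a shift by 30 mm and each number of a turn by 0.08 rad. A row lasts 1/10 s, in which the tool goes at most 50 mm and 8.59 degrees, less where a joint would pass 70% of its speed; a pose out of reach is approached as far as the arm can. A call with a number of a shift or a turn outside -1 to 1 is refused whole. A call with a gripper value outside its range is refused whole. The fingers move at their own pace and stop on an object; "newtons" is the grip in N (left out, the last holds). Time passes only in rows, so rows that do not move let the fingers close. It gives the time, the measured TCP pose, the force, the opening and the grip force at its end, in the units of the state.
- bot.observe(): the state, without advancing time (a new reading comes with each control period).
- bot.grab_frame(name): name is "side" or "top" or "wrist"; returns a dict with "pixels" (384x512x3 uint8, red, green, blue), "fovy" (degrees; the focal length in pixels is half the picture's height over the tangent of half this angle, whatever the lens; pixels are square), "cx", "cy" (the principal point, pixels), "rvec" (rotation vector, rad) and "tvec" (3), from world to camera coordinates, as OpenCV has them; the wrist camera has in their place "mount" (4x4, takes a point from camera to tool coordinates, whose origin is the TCP and whose axes are the flange's). Camera axes: x right, y down, z forward; pixel columns grow to the right and rows downward; lengths in m; the calibration is good to about 2 mm. A picture is of the moment at which its call begins: read the wrist's pose just before it. There is no depth.
- bot.job_done(): hands the job in; it is judged then, once.
The state is a dict: "clock": time; "qpos": joint angles; "qd": joint speeds; "joint_efforts": joint torques, N m; "position": TCP position; "tool_rot": TCP orientation; "force": force on the tool from outside, world axes, zero at the start; "moment": the same for the moment, N m; "grip_width": finger opening in m; "finger_force": force on a finger pad.
Only numpy, scipy, OpenCV 4.12 (cv2) and the standard library are available. Lean on these libraries where they do the work, as an engineer would, in place of code of your own. Each camera call takes 0.05 s, during which the arm holds its last target. There are 200 camera calls.

## Task

Set up to check the little celadon teacup for hairline cracks: first stand the pocket torch, lens up, fully home in the bore of the square brass block and let go of it. Then pick up the cup, lift it upright over the saucer in the plate stand (the cup's foot higher than the saucer's top as it passes above), and bring it over the torch. Finish while still holding the cup there, still and level, its foot centred about a centimetre above the torch's lens; the cup must never touch the torch, and the saucer, figurine, jug and loupe stay where they are.

Things in the scene. Friction and masses are not known exactly. Their poses are not given: they have to be found in the camera images.
- cup_center (a point): Squat pale grey-green celadon teacup without a handle, round, open top, standing upright loose on the table; 48 mm high, 60 mm across the rim, nearly straight walls (58 mm across at 14 mm up) narrowing below to a 40 mm foot; wall 4 mm; 0.1 to 0.18 kg. This point is on its axis half-way up, 24 mm above the foot; z is its axis, up.
- cup_foot (a point): Centre of the underside of the teacup's foot.
- torch_center (a point): Dark metal pocket torch, a round rod standing upright loose on the table, lens up; 110 mm long, barrel 20 mm diameter from the tail to 76 mm up, then widening to a 25 mm diameter head (84 to 110 mm up); tail edge chamfered over 4 mm to 15 mm diameter; about 0.09 kg. This point is on its axis half-way up, 55 mm above the tail; z is its axis, towards the lens.
- torch_top (a point): Centre of the torch's lens face, its upper end, 110 mm above the tail.
- socket_mouth (a point): Fixed square brass block 76 x 76 mm, 40 mm high, with one upright bore in the middle of its top: 22 mm wide, 25 mm deep (floor 15 mm above the table). This point is the centre of the bore's mouth, in the block's top face; z up. With the torch home its centre is 30 mm above this point and its lens 85 mm above it.
- stand: Fixed brass slotted plate stand, base 115 x 80 x 8 mm with eight upright pins to 45 mm high. Origin at the centre of its underside; its x axis runs along the slots, y across them, z up. The saucer stands in the middle slot, in the stand's x-z plane, its top 155 mm above the table, its edge reaching 70 mm either way along x.
- saucer_center (a point): Blue-and-white saucer, 140 mm diameter, 6 to 12 mm thick, loose, standing upright on edge in the stand; this point is its centre, 85 mm above the table; its y axis is normal to its face. Leave alone.
- figurine_center (a point): White bisque figurine with one arm broken off, 123 mm high, 56 mm base, loose; the point is on its axis 55 mm up. Leave alone.
- jug_center (a point): Small pewter cream jug, 70 mm high, 60 mm diameter, with a handle reaching 49 mm from the axis along its own +x and a lip 39 mm to -x, loose; the point is on its axis 33 mm up. Leave alone.
- loupe_center (a point): Black loupe, a short cylinder 36 mm diameter, 28 mm high, with a small flat cover plate 6 mm high reaching 46 mm along its own +x, loose; the point is on its axis 14 mm up. Leave alone.
Things that resemble listed ones, but are neither listed nor needed, are in the scene too. Leave any pink or turquoise look-alike of the part that bears cup_center alone.

How it is judged:
By the outcome, as a careful person would: the job done as asked, in the order asked, and still so for the second after the job is handed in, while the arm keeps its last pose, push and grip.
It also fails if it takes over 72 s, if anything falls off the work surface, if the arm or the gripper's body presses on something with over 40 N, if the wrist force passes 120 N, or if a joint passes its speed limit or range.

## Working session

There is one attempt and no reset: what is moved stays moved. The work goes in short steps, Python scripts to look and compute and a tool call to move; the robot and the scene stay as the last step left them, time stands still between calls to the robot, and variables do not carry over. Pictures are saved under pics/ and viewed, at most 11 in all, crops included, and the job is handed in when it is done.

Besides the shell and the picture viewer there is one more tool, called after ">>>" as name(argument=value, ...) on one line, values as JSON. jog_arm: Moves the arm, as the interface text tells. Shifts and turns lie within -1 to 1; 1 stands for 30 mm of shift or 0.08 rad of turn. Its arguments: {"type":"object","properties":{"motion":{"type":"array","items":{"type":"array","items":{"type":"number"}}},"newtons":{"type":"number"}},"required":["motion"]}

```bash
mkdir -p pics
cat > h.py <<'E'
import numpy as np, cv2
from workcell import bot
def grab(n,f):
    fr=bot.grab_frame(n); cv2.imwrite(f'pics/{f}.png',fr['pixels'][:,:,::-1])
    d={k:np.asarray(v) for k,v in fr.items()}; np.savez(f'pics/{f}.npz',**d); return d
def load(f): return dict(np.load(f'pics/{f}.npz'))
def foc(d): return d['pixels'].shape[0]/2/np.tan(np.radians(float(d['fovy']))/2)
def ray(d,u,v):
    R=cv2.Rodrigues(d['rvec'].astype(float))[0]; C=-R.T@d['tvec'].ravel()
    f=foc(d); r=R.T@np.array([(u-d['cx'])/f,(v-d['cy'])/f,1.]); return C,r
def onz(d,u,v,z):
    C,r=ray(d,u,v); return C+r*(z-C[2])/r[2]
def proj(d,p):
    R=cv2.Rodrigues(d['rvec'].astype(float))[0]; q=R@np.asarray(p,float)+d['tvec'].ravel(); f=foc(d)
    return np.array([f*q[0]/q[2]+d['cx'],f*q[1]/q[2]+d['cy']])
E
python3 - <<'E'
from h import *
a=grab('top','top0');b=grab('side','side0')
for d in(a,b):
    print({k:v for k,v in d.items() if k!='pixels'}, ray(d,256,192))
cv2.imwrite('pics/v1.png',cv2.resize(a['pixels'][:,:,::-1],(800,600),interpolation=cv2.INTER_CUBIC))
cv2.imwrite('pics/v2.png',cv2.resize(b['pixels'][:,:,::-1],(800,600),interpolation=cv2.INTER_CUBIC))
print(bot.observe())
E
```

```text
{'fovy': array(46.54070773), 'cx': array(256.1417684), 'cy': array(186.3682745), 'rvec': array([ 2.19429596, -2.17281687,  0.12271964]), 'tvec': array([-0.00574751,  0.55344233,  1.03738118])} (array([0.45539803, 0.02045806, 1.08382898]), array([ 0.079701  , -0.01934937, -0.99671088]))
{'fovy': array(52.65810507), 'cx': array(260.50717774), 'cy': array(197.4431884), 'rvec': array([ 0.10068346, -2.738043  ,  1.51597143]), 'tvec': array([0.5578952 , 0.10389137, 0.84854985])} (array([0.52800068, 0.69729461, 0.52637707]), array([ 0.052423  , -0.85301352, -0.51956861]))
{'clock': 0.1, 'qpos': array([-1.31121542,  0.52194703, -0.03629124,  1.59994993,  0.02120052,
        1.02112786, -0.1128032 ]), 'qd': array([-1.07059073e-04, -2.03532660e-03, -5.49629091e-05, -2.16679892e-03,
        1.45122153e-03, -5.39219408e-04,  9.45967650e-04]), 'joint_efforts': array([ 3.12876058e-03, -9.28481984e+01,  1.98409081e+00, -3.70525002e+01,
        1.82031031e-02,  5.44722687e-03, -7.37076584e-05]), 'position': array([0.20234988, 0.59100796, 0.23078868]), 'tool_rot': array([-3.14054945e+00,  9.29792590e-05,  2.81176648e+00]), 'force': array([0.38257198, 0.89546051, 0.50271698]), 'moment': array([-0.03787262,  0.02264786,  0.00276432]), 'finger_force': 0.0, 'grip_width': 0.08554664539765823}
```

View pics/v1.png

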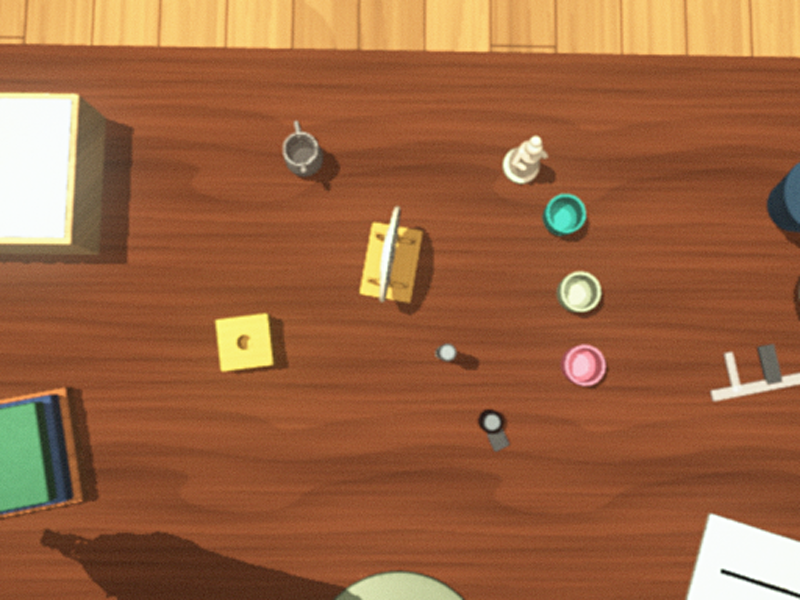

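View pics/v2.png

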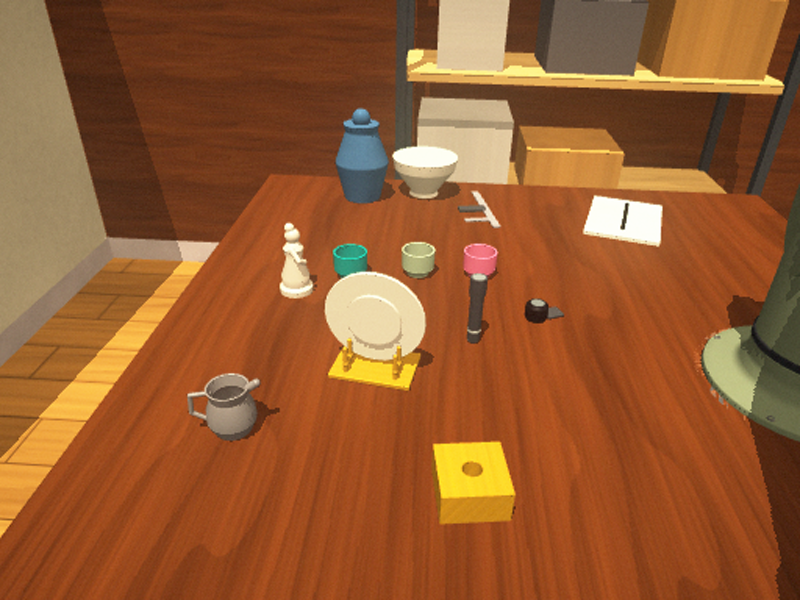

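The top view (800-px scale) shows three candidate cups: turquoise at (566,215), pale grey-green at (580,292) and pink at (585,366). The grey-green one fits "celadon". The torch lens is at (447,352), the block's bore at (244,342), the saucer and stand at (390,260), and the loupe at (492,424). The side view shows the same layout. Next I'll measure these and enlarge the cup and torch area.

Run:
```python
from h import *
d=load('top0');s=load('side0');k=512/800
def blob(d,u,v,w,f):
    im=d['pixels'];h=cv2.cvtColor(im,cv2.COLOR_RGB2HSV).astype(int);m=f(h).astype(np.uint8)
    z=np.zeros_like(m);u,v=int(u),int(v);z[v-w:v+w,u-w:u+w]=m[v-w:v+w,u-w:u+w]
    c=max(cv2.findContours(z,0,1)[0],key=cv2.contourArea);return c
for n,(u,v,w) in dict(cup=(580,292,20),torch=(447,352,12),bore=(244,342,30)).items():
    u,v=u*k,v*k
    print(n,d['pixels'][int(v),int(u)],cv2.cvtColor(d['pixels'],cv2.COLOR_RGB2HSV)[int(v),int(u)])
# non-wood: hue of celadon
c=blob(d,580*k,292*k,20,lambda h:(h[...,0]>22)&(h[...,0]<60)); (x,y),r=cv2.minEnclosingCircle(c);print('cup',x,y,r,onz(d,x,y,.048), r*1.0/foc(d)*1.03)
c=blob(d,447*k,352*k,10,lambda h:(h[...,1]<110)); (x,y),r=cv2.minEnclosingCircle(c);print('torch',x,y,r,onz(d,x,y,.11))
c=blob(d,244*k,342*k,30,lambda h:(h[...,0]>22)&(h[...,0]<35)&(h[...,2]>150)); rr=cv2.minAreaRect(c);print('block',rr,onz(d,*rr[0],.04)); 
C,_=ray(d,0,0);print(foc(d))
# edges of stand base
c=blob(d,391*k,262*k,34,lambda h:(h[...,0]>20)&(h[...,0]<35)&(h[...,2]>120)&(h[...,1]>120));rr=cv2.minAreaRect(c);print('stand',rr,onz(d,*rr[0],.008))
bp=cv2.boxPoints(rr);print([onz(d,*p,.008)[:2].round(3) for p in bp])
for n,(u,v,z) in dict(bore=(244,342,.04),fig=(521,166,0.01),jug=(302,153,.07),loupe=(492,423,.028),loupetail=(501,447,.006),turq=(566,215,.048),pink=(585,366,.048)).items(): print(n,onz(d,u*k,v*k,z).round(3))
for n,(u,v,z) in dict(bore=(472,469,.04),torch=(479,278,.11),cup=(418,250,.048)).items(): print('side',n,onz(s,u*k,v*k,z).round(4))
a=cv2.resize(d['pixels'][160:260,260:400,::-1],(800,571),interpolation=cv2.INTER_CUBIC);b=cv2.resize(s['pixels'][140:240,190:330,::-1],(400,286),interpolation=cv2.INTER_CUBIC)
a=cv2.resize(a,(400,286));c2=cv2.resize(d['pixels'][195:245,125:190,::-1],(400,308),interpolation=cv2.INTER_CUBIC);c3=cv2.resize(s['pixels'][275:340,265:345,::-1],(400,308),interpolation=cv2.INTER_CUBIC)
cv2.imwrite('pics/v3.png',np.vstack([np.hstack([a,b]),np.hstack([c2,c3])]))
```

```text
cup [247 250 224] [ 33  27 250]
torch [213 220 208] [ 48  14 220]
bore [202 152  72] [ 18 164 202]
cup 370.4756164550781 186.89024353027344 13.829869270324707 [ 0.55305632 -0.26775058  0.048     ] 0.03190640361045315
torch 285.34210205078125 225.9736785888672 6.658050537109375 [ 0.45978582 -0.06296913  0.11      ]
block ((155.99449157714844, 218.6206817626953), (32.84436798095703, 33.837242126464844), 83.1572265625) [0.4744121  0.23191768 0.04      ]
446.45474690126434
stand ((239.51998901367188, 165.63998413085938), (11.806438446044922, 46.152442932128906), 10.304845809936523) [0.60523052 0.040183   0.008     ]
[array([0.552, 0.064]), array([0.664, 0.045]), array([0.659, 0.017]), array([0.547, 0.035])]
bore [0.474 0.232 0.04 ]
fig [ 0.755 -0.189  0.01 ]
jug [0.754 0.148 0.07 ]
loupe [ 0.356 -0.14   0.028]
loupetail [ 0.318 -0.157  0.006]
turq [ 0.67  -0.25   0.048]
pink [ 0.443 -0.275  0.048]
side bore [0.4761 0.2369 0.04  ]
side torch [ 0.4631 -0.0569  0.11  ]
side cup [ 0.5568 -0.2598  0.048 ]
```

View pics/v3.png

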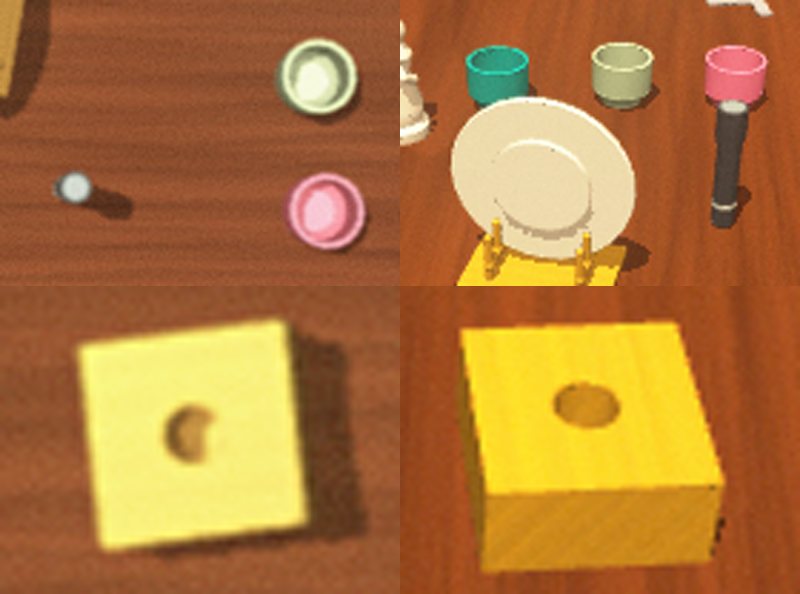

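The crop confirms that the pale grey-green cup in the middle, between the turquoise and pink ones, is the celadon cup. The bore is centred in the block's top face. I'll turn the tool to yaw π/2, so that tool x is world +y, tool y is world +x and tool z is down, then move towards the torch.

>>> jog_arm(motion=[[0,0,-0.5,1,1],[0,0,-0.5,1,1],[0,0,0,1,1],[0,0,0,1,1],[0,0,0,1,1],[0,0,0,1,1],[0,0,0,1,1],[0,0,0,1,1],[0,0,0,1,1],[0,0,0,1,1],[0,0,0,1,1],[0,0,0,1,1]])

```text
clock: 1.3
position: [0.2024, 0.5911, 0.261]
tool_rot: [-3.141, 0.001, 1.848]
force: [-0.5, 0.9, -1.1]
grip_width: 0.0852
finger_force: 0.0
```

>>> jog_arm(motion=[[0,0,0,1,1],[0,0,0,1,1],[0,0,0,1,1],[0,0,0,0.51,1],[-0.9,0.4,0,0,1],[-0.9,0.4,0,0,1],[-0.9,0.4,0,0,1],[-0.9,0.4,0,0,1],[-0.9,0.4,0,0,1],[-0.9,0.4,0,0,1],[-0.9,0.4,0,0,1],[-0.9,0.4,0,0,1]])

```text
clock: 2.5
position: [0.2987, 0.3741, 0.2611]
tool_rot: [-3.141, 0.0, 1.571]
force: [1.3, -0.3, -0.1]
grip_width: 0.0853
finger_force: 0.0
```

>>> jog_arm(motion=[[-0.8,0.9,0,0,1],[-0.8,0.9,0,0,1],[-0.8,0.9,0,0,1],[-0.8,0.9,0,0,1],[-0.8,0.9,0,0,1],[-0.75,0.9,0,0,1],[0,0.35,0,0,1],[0,0,0,0,1]])

```text
clock: 3.3
position: [0.4719, 0.2324, 0.261]
tool_rot: [-3.142, 0.001, 1.569]
force: [-1.2, 0.3, 0.4]
grip_width: 0.0851
finger_force: 0.0
```

```bash
cat >> h.py <<'E'
from scipy.spatial.transform import Rotation as Ro
def wgrab(f):
    o=bot.observe(); fr=bot.grab_frame('wrist'); T=np.eye(4); T[:3,:3]=Ro.from_euler('xyz',o['tool_rot']).as_matrix(); T[:3,3]=o['position']
    M=T@np.asarray(fr['mount']); R=M[:3,:3].T
    fr['rvec']=cv2.Rodrigues(R)[0]; fr['tvec']=-R@M[:3,3]
    cv2.imwrite(f'pics/{f}.png',fr['pixels'][:,:,::-1]); np.savez(f'pics/{f}.npz',**{k:np.asarray(v) for k,v in fr.items()})
    return load(f)
E
python3 - <<'E'
from h import *
d=wgrab('w0');print(bot.observe()['position'],ray(d,256,192),d['mount'],proj(d,[.474,.232,.04]),foc(d))
E
```

```text
[0.4708131  0.23306981 0.26092155] (array([0.47261091, 0.31466067, 0.40522518]), array([ 0.00139106, -0.30292247, -0.9531633 ])) [[-7.21035108e-05 -9.47980581e-01 -3.18328153e-01  8.22268619e-02]
 [ 9.99999948e-01 -1.68781553e-04  2.76124265e-04  5.95951840e-04]
 [-3.15488361e-04 -3.18328117e-01  9.47980543e-01 -1.44301461e-01]
 [ 0.00000000e+00  0.00000000e+00  0.00000000e+00  1.00000000e+00]] [256.64407163 166.82277343] 294.49951626457477
```

View pics/w0.png

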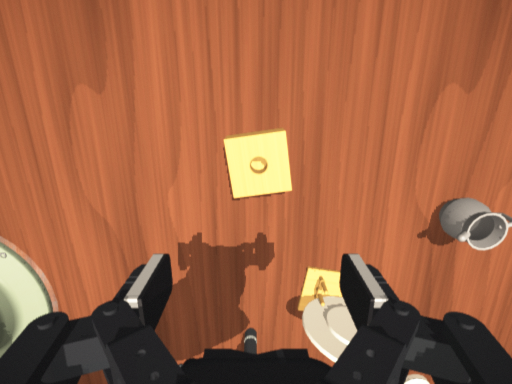

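The wrist view shows the block with its bore near (258,164). I'll measure the bore precisely and move on to the torch.

Run:
```python
from h import *
d=load('w0');h=cv2.cvtColor(d['pixels'],cv2.COLOR_RGB2HSV).astype(int)
y=((h[...,0]>22)&(h[...,0]<38)&(h[...,2]>190)).astype(np.uint8)
z=np.zeros_like(y);z[120:210,215:300]=y[120:210,215:300]
cs,hi=cv2.findContours(z,cv2.RETR_CCOMP,1)
for c,q in zip(cs,hi[0]):
    if cv2.contourArea(c)>15:
        r=cv2.minAreaRect(c);x,yy=cv2.boundingRect(c)[:2];print(q[3],r,onz(d,*r[0],.04).round(4))
cv2.imwrite('pics/c.png',cv2.resize(d['pixels'][145:185,238:280,::-1],None,fx=10,fy=10,interpolation=cv2.INTER_CUBIC))
print(h[150:178,258])
```

```text
-1 ((258.19677734375, 164.1095428466797), (59.90018844604492, 61.791770935058594), 82.23483276367188) [0.476  0.2355 0.04  ]
0 ((258.5, 165.00001525878906), (17.677669525146484, 17.677669525146484), 45.0) [0.4763 0.2343 0.04  ]
[[ 28  93 255]
 [ 28  94 255]
 [ 28  95 255]
 [ 28  94 255]
 [ 28  96 255]
 [ 28 102 255]
 [ 25 128 252]
 [ 20 145 239]
 [ 19 148 235]
 [ 19 149 234]
 [ 20 147 238]
 [ 25 123 253]
 [ 28  98 255]
 [ 29  93 255]
 [ 29  91 255]
 [ 29  92 255]
 [ 28  94 255]
 [ 28  93 255]
 [ 28  97 255]
 [ 24 125 252]
 [ 18 155 221]
 [ 17 156 199]
 [ 17 157 202]
 [ 19 147 237]
 [ 25 118 254]
 [ 28 100 255]
 [ 28  95 255]
 [ 28  96 255]]
```

>>> jog_arm(motion=[[-0.9,0,0,0,1],[-0.9,0,0,0,1],[-0.9,0,0,0,1],[-0.9,0,0,0,1],[-0.9,0,0,0,1],[-0.9,0,0,0,1],[-0.9,0,0,0,1],[-0.9,-0.1,0,0,1],[-0.9,-0.1,0,0,1],[-0.9,-0.1,0,0,1],[-0.7,-0.1,0,0,1],[0,0,0,0,1]])

```text
clock: 4.55
position: [0.4582, -0.0593, 0.2614]
tool_rot: [-3.142, -0.0, 1.569]
force: [0.2, 0.9, 0.0]
grip_width: 0.0859
finger_force: 0.0
```

Run:
```python
from h import *
d=wgrab('w1');print(bot.observe()['position'],[bot.observe()['position'][0] for i in range(3)])
print(proj(d,[.461,-.061,.11]),proj(d,[.461,-.061,0]),proj(d,[.554,-.266,.048]))
```

```text
[ 0.45850762 -0.05787251  0.26130146] [np.float64(0.45850761570546766), np.float64(0.45850761570546766), np.float64(0.45850761570546766)]
[257.57872061 182.95460722] [257.03305343 161.43154093] [320.73615092 306.1735237 ]
```

View pics/w1.png

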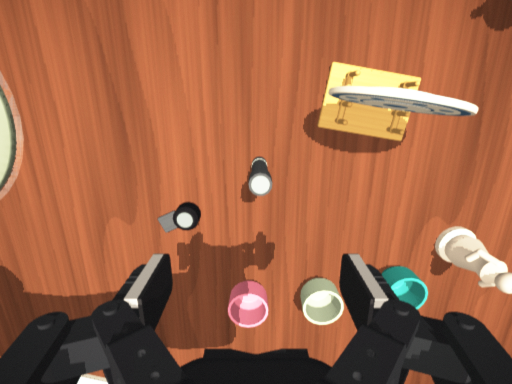

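In the wrist view the torch lens is at about (260,184) and the celadon cup at about (321,301). I'll measure both.

Run:
```python
from h import *
d=load('w1');h=cv2.cvtColor(d['pixels'],cv2.COLOR_RGB2HSV).astype(int)
def bl(m,x0,x1,y0,y1):
    z=np.zeros(m.shape,np.uint8);z[y0:y1,x0:x1]=m[y0:y1,x0:x1];c=max(cv2.findContours(z,0,1)[0],key=cv2.contourArea);return cv2.fitEllipse(c)
e=bl((h[...,1]<70)&(h[...,2]>150),246,276,170,198);print('lens',e,onz(d,*e[0],.11).round(4))
e=bl((h[...,0]>22)&(h[...,0]<60),296,346,270,330);print('cup',e,onz(d,*e[0],.03).round(4))
g=(h[...,0]>20);print(h[296:306:3,298:346:3,0])
# dark barrel extents at base
m=(h[...,2]<70)&(np.indices(h.shape[:2])[1]<275)&(np.indices(h.shape[:2])[1]>246)
for r in range(156,200,4): 
    xs=np.where(m[r])[0]; print(r,xs.min() if len(xs) else None,xs.max() if len(xs) else None)
t=load('top0')
```

```text
lens ((260.1715087890625, 184.430419921875), (19.72799301147461, 20.8679256439209), 104.84383392333984) [ 0.4637 -0.0626  0.11  ]
cup ((320.95733642578125, 301.45233154296875), (40.112796783447266, 47.80311965942383), 155.6858673095703) [ 0.5585 -0.2718  0.03  ]
[[ 9 34 37 37 34 30 30 30 30 36 32 35 36 35 16 10]
 [ 9 33 36 34 33 30 30 30 30 33 32 35 36 36 30  9]
 [ 9 17 36 33 33 33 33 33 33 32 33 35 36 36 34 16]
 [ 9 11 35 36 34 32 33 33 34 34 36 35 36 36 35 23]]
156 None None
160 None None
164 254 264
168 252 265
172 251 267
176 250 250
180 None None
184 None None
188 None None
192 None None
196 None None
```

>>> jog_arm(motion=[[-0.12,0.14,0,0,1],[0,0,0.8,0,1],[0,0,0.8,0,1],[0,0,0.8,0,1],[0,0,0.8,0,1],[0,0,0.8,0,1],[0,0,0.8,0,1],[0,0,0.8,0,1],[0,0,0.65,0,1],[0,0,0,0,1],[0,0,0,0,1]])

```text
clock: 5.7
position: [0.4634, -0.0612, 0.074]
tool_rot: [-3.141, -0.0, 1.572]
force: [0.4, -0.4, 0.6]
grip_width: 0.0855
finger_force: 0.0
```

Run:
```python
from h import *
d=wgrab('w2');s=grab('side','side2');print(bot.observe()['position'])
a=d['pixels'][150:342,100:420,::-1];b=s['pixels'][110:250,230:370,::-1]
cv2.imwrite('pics/v5.png',np.hstack([cv2.resize(a,(450,270)),cv2.resize(b,(270,270),interpolation=cv2.INTER_CUBIC)]))
```

```text
[ 0.46384887 -0.0614047   0.07468581]
```

View pics/v5.png

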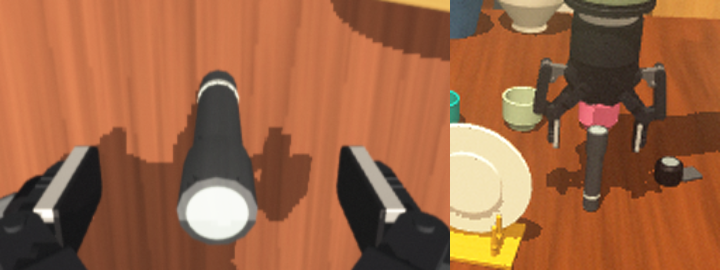

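The torch is centred between the open fingers, with its lens at crop (218,212). I'll close on it.

>>> jog_arm(motion=[[0,0,0,0,0.6],[0,0,0,0,0.45],[0,0,0,0,0.3],[0,0,0,0,0.2],[0,0,0,0,0.15],[0,0,0,0,0.1],[0,0,0,0,0.1],[0,0,0,0,0.1],[0,0,0,0,0.1]], newtons=40)

```text
clock: 6.7
position: [0.4634, -0.0618, 0.074]
tool_rot: [3.141, -0.0, 1.571]
force: [-0.3, 0.2, 7.0]
grip_width: 0.0237
finger_force: 38.8
```

Run:
```python
from h import *
d=wgrab('w3');o=bot.observe();print(o['position'],o['grip_width'],o['finger_force'])
h=cv2.cvtColor(d['pixels'],cv2.COLOR_RGB2HSV).astype(int)
m=((h[...,1]<70)&(h[...,2]>150)).astype(np.uint8);z=m*0;z[270:330,230:285]=m[270:330,230:285]
c=max(cv2.findContours(z,0,1)[0],key=cv2.contourArea);e=cv2.fitEllipse(c);print(e,onz(d,*e[0],.11),proj(d,[*o['position'][:2],.11]))
```

```text
[ 0.46338669 -0.06179472  0.07405972] 0.023863293806512288 38.7874386808835
((254.75257873535156, 297.5320129394531), (41.32078170776367, 47.6317253112793), 85.88031005859375) [ 0.46368637 -0.06248543  0.11      ] [254.06635489 296.20761609]
```

>>> jog_arm(motion=[[0,0,-0.4,0,0.1],[0,0,-0.8,0,0.1],[0,0,-0.8,0,0.1],[0,0,-1,0,0.1],[0,0,0,0,0.1]])

```text
clock: 7.25
position: [0.4646, -0.062, 0.1672]
tool_rot: [3.137, -0.0, 1.571]
force: [0.3, 0.3, -2.0]
grip_width: 0.0236
finger_force: 39.4
```

>>> jog_arm(motion=[[0.5,0,0,0,0.1],[0.9,0,0,0,0.1],[0.9,0,0,0,0.1],[0.9,0,0,0,0.1],[0.9,0,0,0,0.1],[0.9,0,0,0,0.1],[0.9,0,0,0,0.1],[0.9,0,0,0,0.1],[0.9,0.1,0,0,0.1],[0.9,0.1,0,0,0.1],[0.9,0.1,0,0,0.1],[0.4,0.1,0,0,0.1]])

```text
clock: 8.45
position: [0.4747, 0.2376, 0.1636]
tool_rot: [-3.141, -0.0, 1.573]
force: [-0.1, -0.2, -1.2]
grip_width: 0.0238
finger_force: 39.4
```

>>> jog_arm(motion=[[0,0,0,0,0.1],[0,0,0,0,0.1]])

```text
clock: 8.65
position: [0.475, 0.2342, 0.1637]
tool_rot: [-3.141, 0.001, 1.57]
force: [-0.5, -0.8, -1.2]
grip_width: 0.0238
finger_force: 39.4
```

Run:
```python
from h import *
s=grab('side','side4');t=grab('top','top4');d=wgrab('w4');o=bot.observe();print(o['position'],o['grip_width'],o['force'])
a=cv2.resize(s['pixels'][200:350,230:370,::-1],None,fx=2.8,fy=2.8,interpolation=cv2.INTER_CUBIC)
b=cv2.resize(d['pixels'][120:384,130:390,::-1],(395,420),interpolation=cv2.INTER_CUBIC)
cv2.imwrite('pics/v6.png',np.hstack([a,b]))
```

```text
[0.47522967 0.23407568 0.16388644] 0.02385674641037266 [ 0.26162477  0.52181114 -1.22666222]
```

View pics/v6.png

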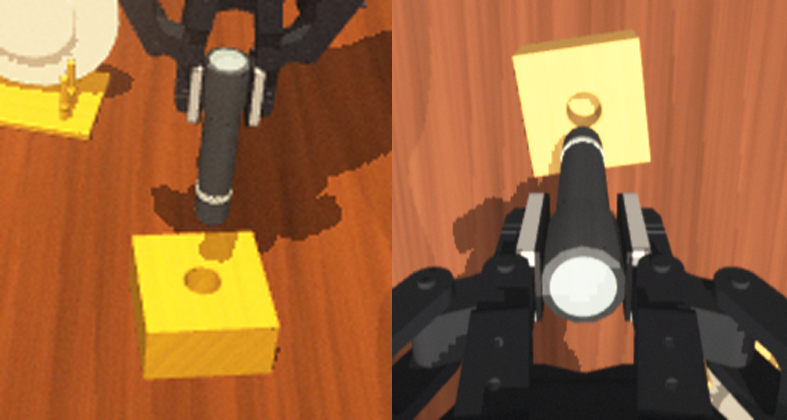

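The side crop shows the torch upright above the bore, which is at crop (202,281) with the tail at about (211,217). The wrist crop shows the tail at (581,130) and the bore at (584,108). I'll compare the two numerically.

Run:
```python
from h import *
s=load('side4');d=load('w4')
print(proj(s,[.4755,.2344,.04]),proj(s,[.4752,.2337,.0897]),proj(s,[.4752,.2337,.2]))
h=cv2.cvtColor(s['pixels'],cv2.COLOR_RGB2HSV).astype(int)
def edges(h,rows,x0,x1,th):
    for r in rows:
        xs=x0+np.where(h[r,x0:x1,2]<th)[0]; print(r,xs.min() if len(xs) else 0,xs.max() if len(xs) else 0)
print('side barrel');edges(h,range(236,284,3),296,318,75)
m=((h[...,2]<205)).astype(np.uint8);z=m*0;z[291:311,290:316]=m[291:311,290:316]
c=max(cv2.findContours(z,0,1)[0],key=cv2.contourArea);e=cv2.fitEllipse(c);print('side bore',e,onz(s,*e[0],.04))
h=cv2.cvtColor(d['pixels'],cv2.COLOR_RGB2HSV).astype(int)
print('wrist barrel');edges(h,range(196,290,6),236,280,110)
z=((h[...,0]<25)).astype(np.uint8);q=z*0;q[174:208,238:276]=z[174:208,238:276]
ys,xs=np.where(q);print('wrist bore x',xs.min(),xs.max(),'y',ys.min(),ys.max())
for r in range(176,206,2): w=np.where(q[r])[0]; print(r,w.min() if len(w) else 0,w.max() if len(w) else 0)
print(proj(d,[.4755,.2344,.04]),proj(d,[.4752,.2337,.0897]),proj(d,[.4752,.2337+.0075,.0897]),proj(d,[.4752,.2337,.2]))
```

```text
[302.3857517 299.0376233] [305.02364097 276.78289527] [311.33367788 220.71908838]
side barrel
236 296 317
239 296 317
242 303 317
245 303 315
248 302 314
251 302 314
254 301 313
257 301 313
260 301 313
263 301 312
266 302 312
269 0 0
272 300 311
275 300 311
278 303 309
281 0 0
side bore ((307.5, 300.0), (0.0, 1.0), 180.0) [0.46704099 0.23583987 0.04      ]
wrist barrel
196 0 0
202 248 262
208 244 266
214 245 265
220 242 268
226 241 269
232 238 270
238 238 271
244 237 279
250 236 279
256 236 279
262 236 279
268 236 279
274 236 279
280 236 279
286 0 0
wrist bore x 240 268 y 178 207
176 0 0
178 252 260
180 248 264
182 246 266
184 245 266
186 245 267
188 244 268
190 244 268
192 245 267
194 246 266
196 247 265
198 249 262
200 248 261
202 246 263
204 244 265
[255.16131276 188.6141695 ] [254.72230818 207.77431609] [254.70030424 198.82066215] [254.11677444 296.97411529]
```

>>> jog_arm(motion=[[0,0.03,0,0,0.1],[0,0,0.6,0,0.1],[0,0,0.6,0,0.1],[0,0,0.3,0,0.1],[0,0,0.2,0,0.1],[0,0,0.1,0,0.1],[0,0,0.1,0,0.1],[0,0,0,0,0.1]])

```text
clock: 9.6
position: [0.4762, 0.2353, 0.1069]
tool_rot: [3.141, -0.0, 1.571]
force: [0.7, 0.8, -0.7]
grip_width: 0.0243
finger_force: 39.4
```

The tail is 7 mm into the bore with no contact force, so I'll continue.

>>> jog_arm(motion=[[0,0,0.12,0,0.1],[0,0,0.12,0,0.1],[0,0,0.12,0,0.1],[0,0,0.1,0,0.1],[0,0,0.06,0,0.1],[0,0,0.04,0,0.1],[0,0,0,0,0.1]])

```text
clock: 10.3
position: [0.476, 0.2352, 0.0899]
tool_rot: [-3.141, 0.0, 1.571]
force: [-0.2, -0.7, -0.9]
grip_width: 0.0238
finger_force: 39.4
```

>>> jog_arm(motion=[[0,0,0.04,0,0.1],[0,0,0.04,0,0.1],[0,0,0,0,0.1]])

```text
clock: 10.6
position: [0.4768, 0.2357, 0.0889]
tool_rot: [3.14, -0.002, 1.571]
force: [-3.7, -0.8, 26.4]
grip_width: 0.0241
finger_force: 42.3
```

Floor contact came at the expected height. I'll release and retreat straight up.

>>> jog_arm(motion=[[0,0,-0.03,0,0.1],[0,0,0,0,0.4],[0,0,0,0,0.6],[0,0,0,0,0.9],[0,0,0,0,1],[0,0,0,0,1],[0,0,-0.5,0,1],[0,0,-0.9,0,1],[0,0,-0.9,0,1],[0,0,-0.9,0,1],[0,0,-0.9,0,1],[0,0,-0.9,0,1]])

```text
clock: 11.8
position: [0.4759, 0.2351, 0.2396]
tool_rot: [-3.142, 0.0, 1.571]
force: [0.7, 0.6, 0.0]
grip_width: 0.0856
finger_force: 0.0
```

>>> jog_arm(motion=[[0,0,-0.9,0,1],[0,0,0,0,1],[0,0,0,0,1]])

```text
clock: 12.1
position: [0.476, 0.2354, 0.2656]
tool_rot: [3.141, -0.001, 1.571]
force: [0.0, 0.5, 0.1]
grip_width: 0.0854
finger_force: 0.0
```

Run:
```python
from h import *
s=grab('side','side5');t=grab('top','top5');d=wgrab('w5');o=bot.observe();print(o['position'])
h=cv2.cvtColor(d['pixels'],cv2.COLOR_RGB2HSV).astype(int)
m=((h[...,1]<70)&(h[...,2]>150)).astype(np.uint8);z=m*0;p=proj(d,[.476,.2345,.125]).astype(int);print(p)
z[p[1]-22:p[1]+22,p[0]-22:p[0]+22]=m[p[1]-22:p[1]+22,p[0]-22:p[0]+22]
c=max(cv2.findContours(z,0,1)[0],key=cv2.contourArea);e=cv2.fitEllipse(c);print('lens',e,onz(d,*e[0],.125))
print(proj(s,[.476,.2345,.125]))
a=cv2.resize(s['pixels'][200:350,230:370,::-1],None,fx=2.8,fy=2.8,interpolation=cv2.INTER_CUBIC)
b=cv2.resize(d['pixels'][90:350,130:390,::-1],(400,420),interpolation=cv2.INTER_CUBIC)
cv2.imwrite('pics/v7.png',np.hstack([a,b]))
```

```text
[0.47570833 0.23505068 0.26463573]
[255 185]
lens ((255.7500457763672, 185.1746826171875), (19.988962173461914, 22.619489669799805), 81.97785949707031) [0.47649657 0.23433728 0.125     ]
[306.41405656 260.33808655]
```

View pics/v7.png

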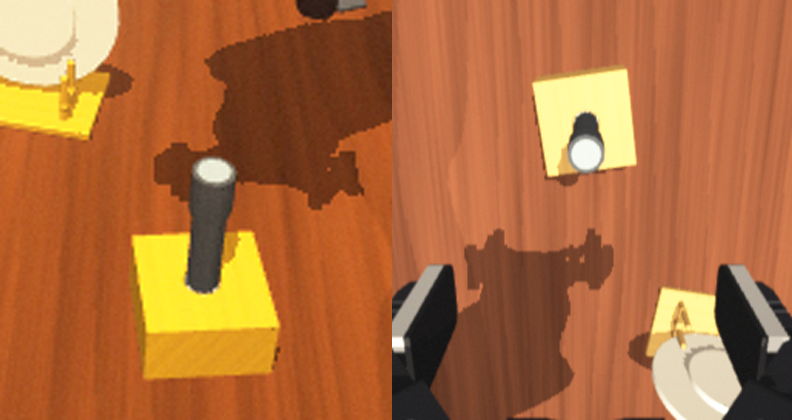

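The torch is fully home and upright in the bore, with its lens at side crop (214,172), where I predicted it. On to the cup.

>>> jog_arm(motion=[[-0.5,0.2,0,0,1],[-0.9,0.2,0,0,1],[-0.9,0.2,0,0,1],[-0.9,0.2,0,0,1],[-0.9,0.2,0,0,1],[-0.9,0.2,0,0,1],[-0.9,0.2,0,0,1],[-0.9,0.2,0,0,1],[-0.9,0.2,0,0,1],[-0.9,0.2,0,0,1],[-0.9,0.2,0,0,1],[-0.9,0.2,0,0,1]])

```text
clock: 13.45
position: [0.548, -0.0779, 0.2647]
tool_rot: [-3.14, 0.0, 1.571]
force: [-1.0, 0.9, 0.1]
grip_width: 0.0853
finger_force: 0.0
```

>>> jog_arm(motion=[[-0.9,0.2,0,0,1],[-0.9,0,0,0,1],[-0.9,0,0,0,1],[-0.9,0,0,0,1],[-0.9,0,0,0,1],[-0.9,0,0,0,1],[-0.8,0,0,0,1],[0,0,0,0,1],[0,0,0,0,1]])

```text
clock: 14.35
position: [0.5538, -0.2628, 0.2646]
tool_rot: [-3.14, -0.0, 1.57]
force: [0.1, -0.1, 0.3]
grip_width: 0.0853
finger_force: 0.0
```

```bash
cat > cup.py <<'E'
from h import *
import sys
o=bot.observe();d=wgrab(sys.argv[1]);print(o['position'],o['tool_rot'])
h=cv2.cvtColor(d['pixels'],cv2.COLOR_RGB2HSV).astype(int)
m=((h[...,0]>22)&(h[...,0]<70)&(h[...,2]>60)).astype(np.uint8)
p=proj(d,[.556,-.266,.04]).astype(int);z=m*0;w=int(sys.argv[2]);sl=np.s_[max(p[1]-w,0):p[1]+w,p[0]-w:p[0]+w];z[sl]=m[sl]
c=max(cv2.findContours(z,0,1)[0],key=cv2.contourArea);x,y,ww,hh=cv2.boundingRect(c);print(p,(x,y,ww,hh),cv2.contourArea(c))
# rim outer circle projected bounds for candidates: least squares on lower (near-camera side) & side extremes
from scipy.optimize import least_squares
t=np.linspace(0,2*np.pi,72)
def f(q):
    P=np.array([proj(d,[q[0]+r*np.cos(a),q[1]+r*np.sin(a),zz]) for r,zz in((.03,.048),(.029,.014),(.02,0)) for a in t])
    return np.array([P[:,0].min()-x,P[:,0].max()-(x+ww),P[:,1].min()-y,P[:,1].max()-(y+hh)])
s=least_squares(f,[.556,-.266],diff_step=1e-3);print(s.x,s.fun)
E
python3 cup.py w6 55
```

```text
[ 0.55377883 -0.26284338  0.26460935] [-3.14022779e+00 -3.71620578e-04  1.56993448e+00]
[256 168] (234, 145, 48, 50) 1753.0
[ 0.55731568 -0.26901845] [ 0.1395018  -0.13959872  0.04528356 -0.0539775 ]
```

>>> jog_arm(motion=[[-0.2,0.12,0,0,1],[0,0,0.8,0,1],[0,0,0.9,0,1],[0,0,0.9,0,1],[0,0,0.9,0,1],[0,0,0.9,0,1],[0,0,0.9,0,1],[0,0,0.6,0,1],[0,0,0,0,1],[0,0,0,0,1]])

```text
clock: 15.4
position: [0.5581, -0.2687, 0.0889]
tool_rot: [-3.142, 0.0, 1.571]
force: [0.1, -0.3, 1.0]
grip_width: 0.0857
finger_force: 0.0
```

```bash
python3 cup.py w7 80
python3 - <<'E'
from h import *
d=load('w7');s=grab('side','side7')
a=cv2.resize(d['pixels'][100:340,110:400,::-1],(483,400));b=cv2.resize(s['pixels'][90:200,220:340,::-1],(310,284),interpolation=cv2.INTER_CUBIC)
c=np.zeros((400,793,3),np.uint8);c[:,:483]=a;c[:284,483:]=b;cv2.imwrite('pics/v8.png',c)
E
```

```text
[ 0.55810686 -0.26868481  0.08890804] [-3.14158511e+00  1.32596710e-04  1.57138271e+00]
[251 216] (210, 172, 87, 91) 5972.5
[ 0.55740108 -0.26884395] [-0.31054142  0.30998254 -0.17929957  0.22283907]
```

View pics/v8.png

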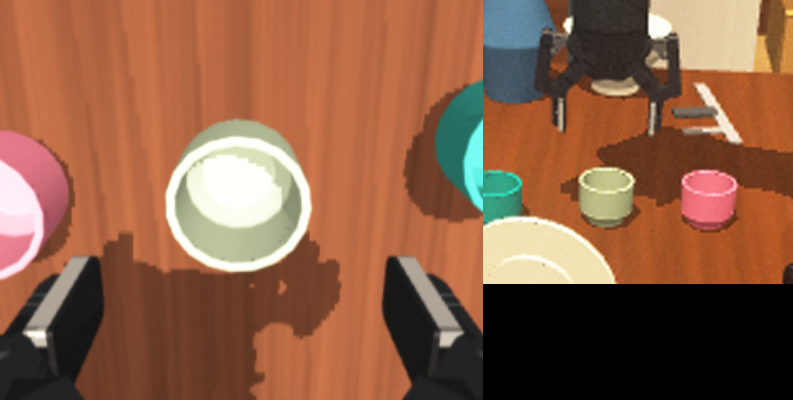

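The wrist view shows the celadon cup at crop (238,200), centred between the fingers (centreline about 243), with the pink and turquoise cups clear on either side. I'll descend.

>>> jog_arm(motion=[[0,-0.02,0.6,0,1],[0,0,0.6,0,1],[0,0,0.6,0,1],[0,0,0.5,0,1],[0,0,0.2,0,1],[0,0,0.07,0,1],[0,0,0,0,1]])

```text
clock: 16.2
position: [0.5574, -0.269, 0.0119]
tool_rot: [3.141, 0.0, 1.571]
force: [0.3, -0.5, 0.5]
grip_width: 0.085
finger_force: 0.0
```

>>> jog_arm(motion=[[0,0,0,0,0.9],[0,0,0,0,0.8],[0,0,0,0,0.7],[0,0,0,0,0.65],[0,0,0,0,0.6],[0,0,0,0,0.5],[0,0,0,0,0.5],[0,0,0,0,0.5]], newtons=30)

```text
clock: 17.0
position: [0.5575, -0.2688, 0.0122]
tool_rot: [3.141, 0.0, 1.571]
force: [-1.8, 1.7, 9.9]
grip_width: 0.0601
finger_force: 30.1
```

>>> jog_arm(motion=[[0,0,-0.3,0,0.5],[0,0,-0.6,0,0.5],[0,0,-0.8,0,0.5],[0,0,-0.8,0,0.5],[0,0,-0.9,0,0.5],[0,0,-0.9,0,0.5],[0,0,-0.9,0,0.5],[0,0,-0.9,0,0.5],[0,0,-0.6,0,0.5],[0,0,-0.3,0,0.5],[0,0,0,0,0.5]])

```text
clock: 18.1
position: [0.5574, -0.2689, 0.2224]
tool_rot: [3.14, 0.0, 1.571]
force: [0.2, -0.8, -2.0]
grip_width: 0.0594
finger_force: 32.8
```

>>> jog_arm(motion=[[0.3,0.05,0,0,0.5],[0.6,0.1,0,0,0.5],[0.9,0.15,0,0,0.5],[0.9,0.15,0,0,0.5],[0.9,0.15,0,0,0.5],[0.9,0.15,0,0,0.5],[0.9,0.15,0,0,0.5],[0.9,0.15,0,0,0.5],[0.9,0.15,0,0,0.5],[0.9,0.15,0,0,0.5],[0.9,0.15,0,0,0.5],[0.9,0.1,0,0,0.5]])

```text
clock: 19.3
position: [0.6046, 0.0302, 0.2202]
tool_rot: [-3.14, 0.0, 1.571]
force: [0.3, 0.7, -2.1]
grip_width: 0.0594
finger_force: 32.8
```

>>> jog_arm(motion=[[0.8,0,0,0,0.5],[0.8,-0.1,0,0,0.5],[0.8,-0.5,0,0,0.5],[0.8,-0.6,0,0,0.5],[0.8,-0.7,0,0,0.5],[0.8,-0.7,0,0,0.5],[0.8,-0.7,0,0,0.5],[0.6,-0.5,0,0,0.5],[0.4,-0.3,0,0,0.5],[0.2,-0.2,0,0,0.5],[0,0,0,0,0.5],[0,0,0,0,0.5]])

```text
clock: 20.5
position: [0.4766, 0.2315, 0.2213]
tool_rot: [3.141, 0.0, 1.57]
force: [-0.5, -0.1, -1.2]
grip_width: 0.0597
finger_force: 32.8
```

Run:
```python
from h import *
s=grab('side','side9');t=grab('top','top9');d=wgrab('w9');o=bot.observe();print(o['position'],o['tool_rot'],o['grip_width'])
a=cv2.resize(s['pixels'][140:350,200:380,::-1],None,fx=2.2,fy=2.2,interpolation=cv2.INTER_CUBIC)
b=cv2.resize(d['pixels'][120:384,130:390,::-1],(400,462),interpolation=cv2.INTER_CUBIC)
cv2.imwrite('pics/v9.png',np.hstack([a,b]))
for f in((s),):
    print(proj(f,[.476,.2345,.125]),proj(f,[o['position'][0],o['position'][1],.21]))
```

```text
[0.47666489 0.23134923 0.22138377] [3.14136718e+00 2.89317322e-04 1.56944257e+00] 0.05916763635859454
[306.41405656 260.33808655] [310.87055394 214.07670667]
```

View pics/v9.png

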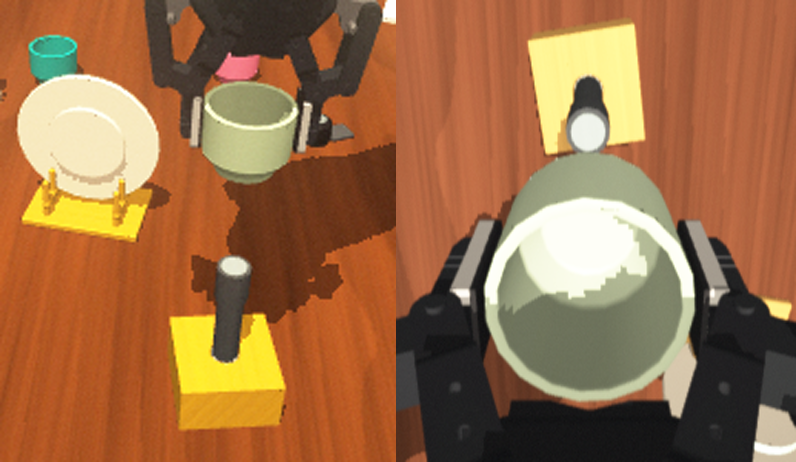

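The cup is held level at side crop (250,130), above and slightly behind the torch, whose lens is at (234,266). I'll measure the cup's offset in the hand and the lens position again.

```bash
cat > fin.py <<'E'
from h import *
import sys
from scipy.optimize import least_squares
n=sys.argv[1];o=bot.observe();d=wgrab('w'+n);s=grab('side','s'+n);P0=o['position'];print(P0)
def fit(d,z0,c,w,tag):
    h=cv2.cvtColor(d['pixels'],cv2.COLOR_RGB2HSV).astype(int)
    m=((h[...,0]>22)&(h[...,0]<70)&(h[...,2]>60)&(h[...,1]<110)).astype(np.uint8)
    p=proj(d,c).astype(int);z=m*0;sl=np.s_[max(p[1]-w,0):p[1]+w,p[0]-w:p[0]+w];z[sl]=m[sl]
    z=cv2.morphologyEx(z,cv2.MORPH_OPEN,np.ones((3,3)))
    k=max(cv2.findContours(z,0,1)[0],key=cv2.contourArea);x,y,ww,hh=cv2.boundingRect(k);t=np.linspace(0,6.283,72)
    def f(q):
        P=np.array([proj(d,[q[0]+r*np.cos(a),q[1]+r*np.sin(a),z0+zz]) for r,zz in((.03,.048),(.029,.014),(.02,0)) for a in t])
        return np.array([P[:,0].min()-x,P[:,0].max()-x-ww,P[:,1].min()-y,P[:,1].max()-y-hh])
    r=least_squares(f,c[:2],diff_step=1e-3);print(tag,(x,y,ww,hh),r.x.round(4),r.fun.round(1))
z0=P0[2]-.0122
fit(d,z0,[*P0[:2],z0+.024],85,'wrist');fit(s,z0,[*P0[:2],z0+.024],32,'side')
h=cv2.cvtColor(s['pixels'],cv2.COLOR_RGB2HSV).astype(int)
m=((h[...,1]<70)&(h[...,2]>150)).astype(np.uint8);z=m*0;z[252:270,295:320]=m[252:270,295:320]
k=max(cv2.findContours(z,0,1)[0],key=cv2.contourArea)
if len(k)>5: e=cv2.fitEllipse(k);print('side lens',e,onz(s,*e[0],.125))
E
python3 fin.py a
```

```text
[0.47666489 0.23134923 0.22138377]
wrist (187, 182, 138, 167) [0.4775 0.2388] [ -0.9   0.9  11.1 -11.9]
side (292, 177, 44, 46) [0.4763 0.2336] [-0.4  0.4 -0.9  0.6]
side lens ((306.0213928222656, 260.5698547363281), (7.651538372039795, 12.288732528686523), 97.19991302490234) [0.47663106 0.23509463 0.125     ]
```

>>> jog_arm(motion=[[0.08,0,0.3,0,0.5],[0,0,0.5,0,0.5],[0,0,0.5,0,0.5],[0,0,0.4,0,0.5],[0,0,0.2,0,0.5],[0,0,0,0,0.5],[0,0,0,0,0.5]])

```text
clock: 21.45
position: [0.4763, 0.2347, 0.1647]
tool_rot: [3.141, -0.0, 1.571]
force: [-0.9, -0.6, -1.4]
grip_width: 0.0595
finger_force: 32.8
```

```bash
python3 fin.py b
```

```text
[0.47630674 0.23465318 0.1646625 ]
wrist (187, 205, 138, 144) [0.4771 0.2354] [ 0.2 -0.2  0.5 -0.6]
side (289, 211, 42, 45) [0.4769 0.2375] [-0.2  0.2 -0.7  0.5]
side lens ((305.8573913574219, 260.452392578125), (7.315281867980957, 11.268739700317383), 98.81680297851562) [0.47687551 0.23484228 0.125     ]
```

>>> jog_arm(motion=[[-0.03,0,0.2,0,0.5],[0,0,0.2,0,0.5],[0,0,0.18,0,0.5],[0,0,0,0,0.5],[0,0,0,0,0.5],[0,0,0,0,0.5],[0,0,0,0,0.5],[0,0,0,0,0.5]])

```text
clock: 22.35
position: [0.4761, 0.2338, 0.1471]
tool_rot: [3.141, -0.0, 1.571]
force: [0.2, -0.1, -0.9]
grip_width: 0.0597
finger_force: 32.8
```

```bash
python3 fin.py c
python3 - <<'E'
from h import *
s=load('sc')
a=cv2.resize(s['pixels'][150:350,180:380,::-1],None,fx=3,fy=3,interpolation=cv2.INTER_CUBIC)
cv2.imwrite('pics/v10.png',a)
o=bot.observe();print(o['tool_rot'],np.abs(o['qd']).max(),o['force'])
E
```

```text
[0.47614845 0.23383218 0.14714373]
wrist (187, 206, 138, 143) [0.477  0.2343] [ 0.3 -0.3  0.  -0.1]
side (289, 220, 41, 45) [0.4761 0.2369] [-0.4  0.4 -0.4  0.3]
side lens ((305.5135498046875, 264.00030517578125), (0.00038882027729414403, 0.9258447289466858), 0.0) [0.47771209 0.24308485 0.125     ]
[ 3.14149391e+00 -1.30637968e-04  1.57094804e+00] 0.0016080605253019197 [ 0.53574294 -0.08851252 -1.98440503]
```

View pics/v10.png

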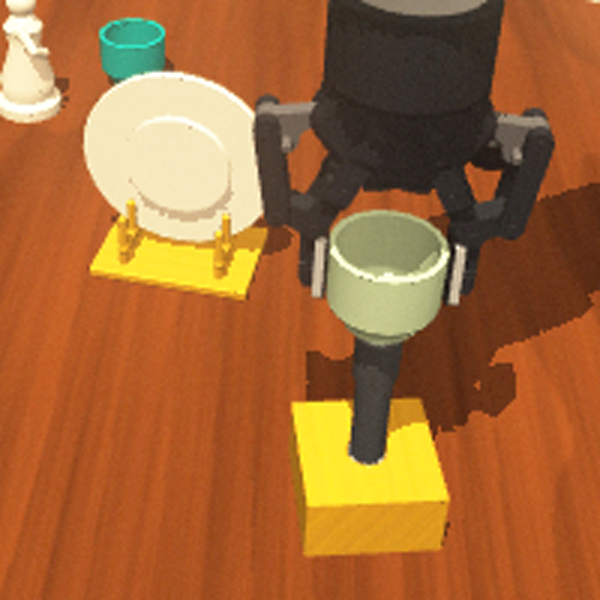

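The cup is level and centred over the torch, with its rim at (388,245) and the torch below at (375,390). The foot is about 1 cm above the lens, and the saucer and the figurine in this view look untouched.

```bash
python3 -c "
from h import *
print(bot.job_done())"
```

```text
the job is handed in; nothing more can be done
None
```

I handed the job in at about 22 s: the torch is home in the brass block, and the celadon cup went over the saucer and is held level, centred about 1 cm above the lens.

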